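# Slide the specimen carrier back to its place on the bench

### The job

Push the tall red specimen carrier along the bench into the free place between the heater block and the blue envelope tray, until its back stands squarely and flush against the upstand at the rear. It is heavy and full of samples, so push it low, near its base, and let it slide: it must stay standing flat on the bench, never be lifted or tip, and its carrying handle is left alone. Do not shift the tube rack, the stack of agar plates, the heater or the envelope tray; move clear when it is home.

Things in the scene. Friction and masses are not known exactly. Their poses are not given: they have to be found in the camera images.
- carrier: Loose upright box, 130 deep (x), 150 wide (y), 250 high, 1.4 to 2.2 kg. From 6 to 70 mm up: grey base skirt, full 130 x 150; red body 114 x 134 to 212; white lid 122 x 142. Handle 28 mm over it. Origin: centre of underside, on the bench; x to its back (away from the robot). Starts before heater or tray, turned up to 15 deg. Slides at 7 to 15 N; pushed above 80 mm it may tip.
- carrier_handle: The black carrying handle on the carrier's lid, a bar 100 mm long (along y). Origin: middle of the lid, 252 mm above the carrier's underside. Not to be touched.
- carrier_back (a point): The middle of the lower edge of the carrier's back face: 65 mm along x from the carrier's origin, at its underside.
- place (a point): Middle of the free place: at the foot of the upstand's front face, bench height, half-way between heater and tray. x points into the upstand (parallel to world x), y along it to the left, z up. The upstand is a fixed white wall 72 mm high. The free place is 200 mm wide (100 mm either side of this point) and 115 mm deep from the upstand.
- heater: White dry-block heater, loose, 110 (x) by 170 (y) by 112 mm high, 2.2 kg, standing 5 mm off the upstand on one side of the free place. Origin: centre of its underside.
- envelope_tray: Blue open tray full of white envelopes, loose, 110 (x) by 170 (y) by about 105 mm high, 1.3 kg, standing 5 mm off the upstand on the other side of the free place. Origin: centre of its underside.
- tube_rack: White rack of purple-capped tubes, loose, 100 x 100 by 99 mm high, 0.45 kg, standing before whichever of heater and tray the carrier does not stand before. Origin: centre of its underside.
- agar_stack: Loose stack of seven cream agar plates, 90 mm in diameter, 105 mm high, 0.22 kg, near the upstand beyond the outer end of the heater or the tray. Origin: centre of its underside.

How it is judged:
At the end, for the whole second after the job is handed in: The carrier stands flat and at rest on the bench between heater and envelope tray, its back within 6 mm of the upstand, square to it within 0.05 rad (3 degrees) and within 24 mm of the middle of the place; heater, envelope tray, tube rack and agar plates are within 15 mm of where they were (x of carrier_back in the frame of place above -0.006 m and y of carrier_back in the frame of place between -0.024 and 0.024 m and angle between the x axis of carrier and the x axis of place, either way round below 0.05 rad and angle between carrier's own z axis and vertical below 0.02 rad and height (world z) of carrier below 0.004 m and linear speed of carrier below 0.01 m/s and distance of each of heater, envelope_tray, tube_rack, agar_stack from where it was at the start of the episode below 0.015 m); the robot touches nothing.
It fails at once if the carrier tips (more than 0.1 rad, about 6 degrees) (angle between carrier's own z axis and vertical above 0.1 rad).
It fails at once if the carrier is lifted off the bench (more than 10 mm) (height (world z) of carrier above 0.01 m).
It fails at once if the carrying handle is touched (contact force between any of the arm, the fingers and carrier_handle above 1 N).
It fails at once if a bystander is shifted more than 15 mm (distance of any of heater, envelope_tray, tube_rack, agar_stack from where it was at the start of the episode above 0.015 m).
It fails at once if the tube rack or the agar stack is tipped (more than 0.3 rad) (angle between any of tube_rack, agar_stack's own z axis and vertical above 0.3 rad).
It also fails if it takes over 70 s, if anything falls off the work surface, if the arm or the gripper's body presses on something with over 40 N, if the wrist force passes 120 N, or if a joint passes its speed limit or range.

### The arm

A 6-joint arm with a two-finger parallel gripper is mounted at the origin on the work surface. World frame = base frame: x ahead of the robot, y to its left, z up, the work surface at z = 0. Lengths are in m, angles in rad, forces in N, time in s.
With the tool pointing down it reaches from about 0.375 to 0.9 m from the base axis. Payload 3.1 kg.
Tool frame: the origin (TCP) lies between the finger pads; the fingertips stand 14 mm ahead of it and the grasp point (between the pads) lies 5 mm behind it (robot.finger_overhang is the distance from the TCP to the fingertips, in m); z points along the fingers, y is the line along which they close (so a half turn about z gives the same grasp; the last joint's range is limited). The gripper opens to 87 mm and grips with 3 to 60 N. Pads are 19 mm wide; open, the fingers measure 117 mm over their backs; the gripper's body (75 mm by 190 mm) begins 51 mm behind the grasp point.
Start: joints at [1.065, 0.527, 1.433, -0, 1.181, -0.178], TCP at [0.201, 0.592, 0.237] pointing down, gripper open.
Joint ranges: [-3.08, 3.08], [-0.75, 2.2], [0.22, 2.44], [-1.43, 4.57], [0, 2.65], [-2.85, 2.85]. Speed limits (rad/s): [2.79, 2.79, 3.14, 3.14, 3.14, 3.14].

### API

Orientations are given as a unit quaternion [x, y, z, w].
In Python, from rig import monitor, cams, workorder, robot gives the robot as it stands.
- The arm moves only by the tool send_rows, never from a script. Its argument "moves" is one flat list of numbers, 7 for each row, row after row: the opening, from 0 (shut) to 1 (fully open), then the shift along the world's x, y, z in cm, then the turn, a rotation vector about the world's x, y, z in rad. A call has 1 to 5 rows; each row is the pose to reach, as a shift and turn from the pose commanded when the call began; what a row does not reach only later rows make up. A row lasts 1/12 s, in which the tool goes at most 41.7 mm and 7.16 degrees, less where a joint would pass 70% of its speed; a pose out of reach is approached as far as the arm can. A call with a gripper value outside its range is refused whole. The fingers move at their own pace and stop on an object; "grip_force" is the grip in N (left out, the last holds). Time passes only in rows, so rows that repeat a pose let the fingers close. It gives the time, the measured TCP pose, the force, the opening and the grip force at its end, in the units of the state.
- monitor.get_obs(): the state, without advancing time (a new reading comes with each control period).
- cams.camera(name): name is "scene" or "side" or "wrist"; returns a dict with "pixels" (384x512x3 uint8, blue, green, red), "range_z" (384x512 float32, m along the optical axis (not along the pixel's ray), 0 where there is no reading), "fovy" (degrees; the focal length in pixels is half the picture's height over the tangent of half this angle, whatever the lens; pixels are square), "cx", "cy" (the principal point, pixels), "rvec" (rotation vector, rad) and "tvec" (3), from world to camera coordinates, as OpenCV has them; the wrist camera has in their place "hand_eye" (4x4, takes a point from camera to tool coordinates, whose origin is the TCP and whose axes are the flange's). Camera axes: x right, y down, z forward; pixel columns grow to the right and rows downward; lengths in m; the calibration is good to about 2 mm. The wrist camera is an equidistant fisheye: a pixel r from the principal point sees the ray r / f radians off the axis. A picture is of the moment at which its call begins: read the wrist's pose just before it.
- workorder.hand_in(): hands the job in; it is judged then, once.
The state is a dict: "time": time; "q": joint angles; "joint_velocities": joint speeds; "joint_torque": joint torques, N m; "position": TCP position; "tool_rot": TCP orientation; "ft_force": force on the tool from outside, world axes, zero at the start; "moment": the same for the moment, N m; "grip_width": finger opening in m; "grip_force": force on a finger pad.
Only numpy, scipy, OpenCV 4.12 (cv2) and the standard library are available. Lean on these libraries where they do the work, as an engineer would, in place of code of your own. Each camera call takes 0.05 s, during which the arm holds its last target. There are 200 camera calls.

## Working session

There is one attempt and no reset: what is moved stays moved. The work goes in short steps, Python scripts to look and compute and a tool call to move; the robot and the scene stay as the last step left them, time stands still between calls to the robot, and variables do not carry over. Pictures are saved under pics/ and viewed, at most 10 in all, crops included, and the job is handed in when it is done.

Besides the shell and the picture viewer there is one more tool, called after "Request:" in YAML: its name, and indented under it one key for each argument. send_rows: Moves the arm, as the interface text tells. Its arguments: {"type":"object","properties":{"moves":{"type":"array","items":{"type":"number"}},"grip_force":{"type":"number"}},"required":["moves"]}

```bash
mkdir -p pics; cat > h.py <<'E'
import numpy as np,cv2
from rig import monitor,cams,workorder,robot
def cloud(c):
    h,w=c["range_z"].shape; f=h/2/np.tan(np.radians(c["fovy"])/2)
    u,v=np.meshgrid(np.arange(w),np.arange(h)); z=c["range_z"]
    P=np.stack([(u-c["cx"])/f*z,(v-c["cy"])/f*z,z],-1)
    R=cv2.Rodrigues(np.array(c["rvec"],float))[0]
    W=(P-np.array(c["tvec"]).ravel())@R
    W[z<=0]=np.nan
    return W
E
python3 - <<'E'
from h import *
for n in("scene","side"):
    c=cams.camera(n); cv2.imwrite(f"pics/{n}0.png",c["pixels"]); np.save(n+"0.npy",cloud(c)); 
    R=cv2.Rodrigues(np.array(c["rvec"],float))[0]; print(n,-R.T@np.array(c["tvec"]).ravel(),c["fovy"],(c["range_z"]>0).mean())
print(monitor.get_obs())
E
```

```text
scene [1.41835195 0.17375261 0.82255756] 49.48890526863422 0.9960683186848959
side [0.46557421 0.84160727 0.72484658] 49.05838200780255 0.9960072835286459
{'time': 0.1, 'q': array([ 1.06549694e+00,  5.28376915e-01,  1.43375039e+00,  1.12226781e-05,
        1.18141204e+00, -1.78509195e-01]), 'joint_velocities': array([ 1.61671161e-03, -1.89245086e-04, -3.37644974e-03, -5.44214339e-04,
       -1.08145432e-03, -8.59378568e-05]), 'joint_torque': array([-7.22428267e-04, -4.40985775e+01, -1.77149230e+01,  6.34684274e-02,
        5.34146593e-02, -2.25147909e-05]), 'position': array([0.20029625, 0.59137831, 0.23567475]), 'tool_rot': array([ 1.62671045e-01,  9.86679879e-01, -9.15266761e-04, -3.31233992e-04]), 'ft_force': array([0.83279935, 0.00621863, 0.13514754]), 'moment': array([ 0.0018828 ,  0.03615019, -0.0187198 ]), 'grip_force': 0.0, 'grip_width': 0.08696463230705895}
```

View pics/scene0.png

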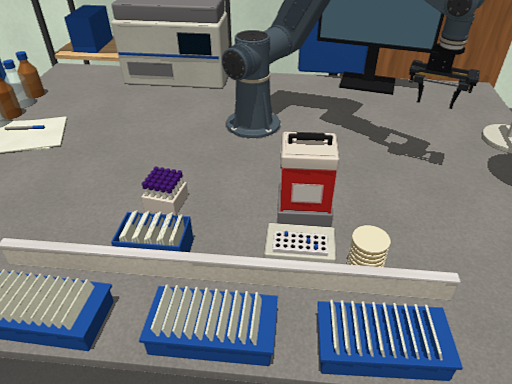

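View pics/side0.png

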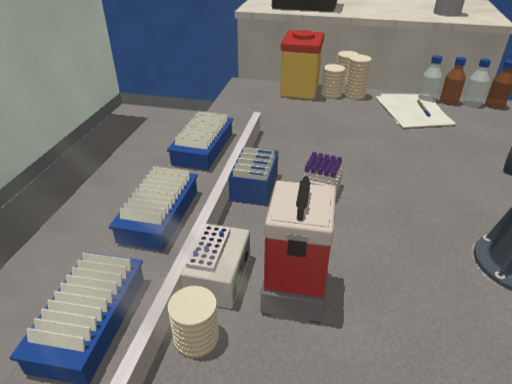

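The scene view shows the carrier at (308,180) in front of the heater (300,240), the tray at (152,235) with the tube rack (163,185) in front of it, and the agar stack at (370,245). The side view agrees. The free place lies between heater and tray. Next I measure.

```bash
python3 - <<'E'
from h import *
def rect(p): 
    r=cv2.minAreaRect((p[:,:2]*1000).astype(np.float32)); return [np.round(x,1) for x in r]
for n in("scene","side"):
    W=np.load(n+"0.npy"); im=cv2.imread(f"pics/{n}0.png"); hsv=cv2.cvtColor(im,cv2.COLOR_BGR2HSV)
    z=W[...,2]; H,S,V=[hsv[...,i].astype(int) for i in range(3)]
    reg=(W[...,0]>.35)&(W[...,0]<1.0)&(abs(W[...,1])<.5)
    print(n,"bench z",np.nanmedian(z[reg&(abs(z)<.02)]))
    def show(name,m):
        m=cv2.morphologyEx((m&reg).astype(np.uint8),cv2.MORPH_OPEN,np.ones((2,2)))
        k,l,st,_=cv2.connectedComponentsWithStats(m)
        for i in range(1,k):
            if st[i,4]>60:
                p=W[l==i]; print(name,st[i],"lo",np.nanpercentile(p,2,axis=0).round(3),"hi",np.nanpercentile(p,98,axis=0).round(3),rect(p))
    show("lid",(z>.2)&(z<.23)&(V>120)&(S<60))
    show("skirt",(z>.012)&(z<.066)&(S<60)&(V<130))
    show("red",((H<8)|(H>172))&(S>150)&(z>.05))
    show("top100-118",(z>.098)&(z<.118)&(V>120))
    show("blue",(H>100)&(H<125)&(S>150)&(z<.12))
    show("purple",(H>125)&(H<160)&(S>80))
    show("wall",(z>.066)&(z<.078)&(S<60)&(V>100))
E
```

```text
scene bench z -0.00042450999981957294
lid [281 163  58   8 278] lo [0.279 0.143 0.   ] hi [0.582 0.311 0.228] [array([444.4, 279.5]), array([118.7, 373.7]), np.float64(61.1)]
skirt [175 186  14  26 150] lo [ 0.428 -0.164 -0.001] hi [ 0.547 -0.15   0.04 ] [array([ 482.5, -156.8]), array([ 14.2, 135.1]), np.float64(89.4)]
skirt [278 214  55  14 586] lo [0.576 0.139 0.025] hi [0.645 0.281 0.085] [array([591. , 230.7]), array([ 93.9, 169.7]), np.float64(23.7)]
red [ 282  169   55   45 1537] lo [0.432 0.145 0.001] hi [0.578 0.292 0.205] [array([447. , 244.5]), array([ 44.4, 330.8]), np.float64(59.6)]
top100-118 [281 198  52   8 244] lo [0.526 0.145 0.057] hi [0.579 0.281 0.115] [array([538.1, 247. ]), array([ 87. , 207.6]), np.float64(43.4)]
top100-118 [162 215  11  26  67] lo [ 0.66  -0.135  0.087] hi [ 0.741 -0.129  0.102] [array([ 698.8, -132.3]), array([86.9,  6.1]), np.float64(0.1)]
top100-118 [353 226  38  29 820] lo [0.652 0.327 0.089] hi [0.734 0.408 0.107] [array([643.7, 386.7]), array([ 58.7, 181.9]), np.float64(58.5)]
blue [113 213  81  40 784] lo [ 0.641 -0.259 -0.   ] hi [ 0.
[... 7715 characters left out ...]
np.float64(2.5)]
wall [ 49 306  54  14 244] lo [0.859 0.405 0.065] hi [0.963 0.425 0.087] [array([910.9, 416.2]), array([108.1,  24.4]), np.float64(7.2)]
wall [ 42 315  55  15 256] lo [0.858 0.429 0.066] hi [0.963 0.447 0.087] [array([911. , 438.1]), array([110.3,  18.4]), np.float64(1.3)]
wall [190 318  28  19  86] lo [0.644 0.356 0.058] hi [0.678 0.411 0.075] [array([655.9, 386.4]), array([66.1, 16.8]), np.float64(59.7)]
wall [ 35 325  57  15 285] lo [0.857 0.45  0.065] hi [0.962 0.469 0.087] [array([910.4, 460.3]), array([109.7,  22.9]), np.float64(5.5)]
wall [ 28 335  58  15 319] lo [0.856 0.472 0.063] hi [0.962 0.48  0.077] [array([909.4, 473.5]), array([107.5,   8.6]), np.float64(4.6)]
```

```bash
python3 - <<'E'
from h import *
def fit(p):
    v=cv2.fitLine((p[:,:2]*1000).astype(np.float32),cv2.DIST_HUBER,0,.01,.01).ravel(); return v.round(4)
for n in("scene","side"):
    W=np.load(n+"0.npy");x,y,z=[W[...,i] for i in range(3)]
    # normals-free: pick by box
    if n=="scene":
        m=(z>.015)&(z<.06)&(x>.55)&(x<.6)&(y>.12)&(y<.3)
        print("skirt back",m.sum(),fit(W[m]),np.percentile(y[m],[1,99]))
        m=(z>.245)&(z<.262)&(x>.4)&(x<.6)&(y>.1)&(y<.3);print('lid top?',m.sum())
        m=(z>.207)&(z<.227)&(x>.55)&(x<.6)&(y>.12)&(y<.3);print("lid back",m.sum(),fit(W[m]),np.percentile(y[m],[1,99]))
    else:
        m=(z>.015)&(z<.06)&(x>.43)&(x<.6)&(y>.265)&(y<.3)
        print("skirt +y",m.sum(),fit(W[m]),np.percentile(x[m],[1,99]))
    m=(z>.105)&(z<.12)&(x>.62)&(x<.76)&(y>.05)&(y<.31)
    print(n,"heater top",np.percentile(W[m],[1,99],axis=0).round(4))
    m=(z>.01)&(z<.06)&(x>.74)&(x<.765)&(y>-.05)&(y<.07); 
    if m.sum()>20: print("wall",m.sum(),fit(W[m]))
    m=(z>.01)&(z<.075)&(x>.62)&(x<.76)&(y>-.12)&(y<-.07)
    if m.sum()>20: print("tray side y",np.percentile(y[m],[5,50,95]),np.percentile(x[m],[5,95]))
    m=(z>.215)&(z<.23)&(x>.4)&(x<.62)&(y>.1)&(y<.32); r=cv2.minAreaRect((W[m][:,:2]*1000).astype(np.float32)); print("lid",r)
E
```

```text
skirt back 486 [ 2.940000e-02 -9.996000e-01  5.816504e+02  2.076135e+02] [0.1336976  0.27924599]
lid top? 1129
lid back 311 [ 2.820000e-02 -9.996000e-01  5.763830e+02  2.065726e+02] [0.13606746 0.27375859]
scene heater top [[0.6913 0.1569 0.1052]
 [0.7365 0.236  0.109 ]]
tray side y [-0.11090827 -0.09288165 -0.09147294] [0.64369267 0.7568036 ]
lid ((575.1153564453125, 199.9059600830078), (147.30120849609375, 40.51702880859375), 76.43942260742188)
skirt +y 918 [9.994000e-01 3.350000e-02 5.106808e+02 2.818104e+02] [0.44862313 0.5745011 ]
side heater top [[0.6872 0.1602 0.1052]
 [0.7328 0.2389 0.109 ]]
wall 198 [  0.      -1.     751.9458   5.3882]
tray side y [-0.09984266 -0.09022047 -0.08581306] [0.63875296 0.75219578]
lid ((512.2486572265625, 277.3105773925781), (121.94996643066406, 10.43294620513916), 1.5888358354568481)
```

```bash
cat >> h.py <<'E'
from scipy.spatial.transform import Rotation as Ro
def target(kind,th):
    t=np.radians(th);s,c=np.sin(t),np.cos(t)
    if kind=="-y": z=np.array([0,-s,-c]);y=np.array([1,0,0.])
    else: z=np.array([s,0,-c]);y=np.array([0,1.,0])
    return Ro.from_matrix(np.stack([np.cross(y,z),y,z],1))
def delta(kind,th,pos):
    o=monitor.get_obs(); r=(target(kind,th)*Ro.from_quat(o["tool_rot"]).inv()).as_rotvec()
    print("shift cm",((np.array(pos)-o["position"])*100).round(2),"turn",r.round(3),"deg",np.degrees(np.linalg.norm(r)).round(1),"q",o["q"].round(2),"F",o["ft_force"].round(1),"t",o["time"])
E
python3 -c "
from h import *
delta('-y',40,[.514,.36,.2])"
```

```text
shift cm [ 31.37 -23.14  -3.57] turn [-0.603 -0.435 -1.19 ] deg 80.4 q [ 1.07  0.53  1.43  0.    1.18 -0.18] F [0.8 0.  0.1] t 0.1
```

Request:
send_rows:
  moves: [0.7, 2.5, -1.5, 0, -0.05, -0.036, -0.1, 0.7, 5, -3, 0, -0.1, -0.072, -0.2, 0.7, 7.5, -4.5, 0, -0.15, -0.108, -0.3, 0.7, 10, -6, 0, -0.2, -0.145, -0.4, 0.7, 12, -7.5, 0, -0.25, -0.18, -0.5]

```text
time: 0.52
position: [0.3219, 0.516, 0.2364]
tool_rot: [0.401, 0.903, -0.108, 0.109]
ft_force: [-0.8, 0.0, -1.0]
grip_width: 0.0642
grip_force: 0.0
```

Request:
send_rows:
  moves: [0.7, 2.5, -1.5, 0, -0.05, -0.036, -0.1, 0.7, 5, -3, 0, -0.1, -0.072, -0.2, 0.7, 7.5, -4.5, 0, -0.15, -0.108, -0.3, 0.7, 10, -6, 0, -0.2, -0.145, -0.4, 0.7, 12, -7.5, 0, -0.25, -0.18, -0.5]

```text
time: 0.93
position: [0.4419, 0.4411, 0.2361]
tool_rot: [0.603, 0.743, -0.206, 0.207]
ft_force: [-0.3, 0.6, 0.4]
grip_width: 0.0611
grip_force: 0.0
```

```bash
python3 -c "
from h import *
delta('-y',40,[.514,.36,.2])"
```

```text
shift cm [ 7.21 -8.11 -3.61] turn [-0.102 -0.067 -0.187] deg 12.8 q [ 0.81  0.73  1.16 -0.44  1.65  0.66] F [-0.3  0.6  0.4] t 0.9333
```

Align, then descend at y ≈ 0.36.

Request:
send_rows:
  moves: [0.7, 3.6, -4, -1.8, -0.05, -0.033, -0.094, 0.7, 7.2, -8, -3.6, -0.102, -0.067, -0.187, 0.7, 7.2, -8, -7.6, -0.102, -0.067, -0.187, 0.7, 7.2, -8, -11.6, -0.102, -0.067, -0.187, 0.7, 7.2, -8, -15.6, -0.102, -0.067, -0.187]

```text
time: 1.35
position: [0.5143, 0.3603, 0.0897]
tool_rot: [0.664, 0.665, -0.24, 0.241]
ft_force: [0.2, 1.2, 0.1]
grip_width: 0.0607
grip_force: 0.0
```

Request:
send_rows:
  moves: [0.7, 0, 0, -3, 0, 0, 0, 0.7, 0, 0, -4.5, 0, 0, 0, 0.7, 0, 0, -4.5, 0, 0, 0]

```text
time: 1.6
position: [0.51, 0.3604, 0.0418]
tool_rot: [0.662, 0.667, -0.245, 0.24]
ft_force: [0.2, -1.0, -0.7]
grip_width: 0.0608
grip_force: 0.0
```

```bash
python3 -c "
from h import *
delta('-y',40,[.514,.298,.035])
c=cams.camera('side');cv2.imwrite('pics/side1.png',c['pixels'])"
```

```text
shift cm [ 0.4  -6.24 -0.68] turn [ 0.002 -0.009 -0.004] deg 0.6 q [ 0.67  1.    1.21 -0.53  1.44  0.88] F [ 0.2 -1.  -0.7] t 1.6
```

View pics/side1.png

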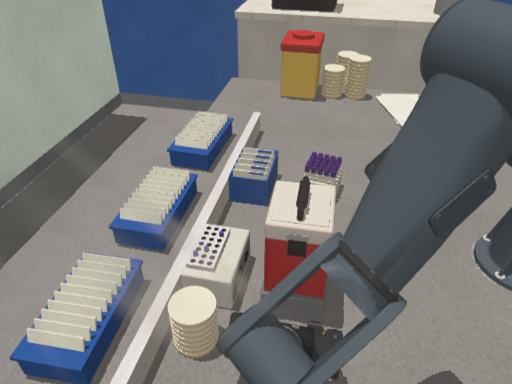

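Gripper at about (320,345), facing the carrier's +y skirt (290,310). Approach and push.

Request:
send_rows:
  moves: [0.7, 0.4, -2, -0.7, 0, -0.008, -0.004, 0.7, 0.4, -4, -0.7, 0, -0.008, -0.004, 0.7, 0.4, -5.5, -0.7, 0, -0.008, -0.004, 0.7, 0.4, -6.2, -0.7, 0, -0.008, -0.004, 0.7, 0.4, -6.8, -0.7, 0, -0.008, -0.004]

```text
time: 2.07
position: [0.5187, 0.2976, 0.0419]
tool_rot: [0.667, 0.665, -0.233, 0.243]
ft_force: [-1.1, 11.5, 4.2]
grip_width: 0.0608
grip_force: 5.8
```

Request:
send_rows:
  moves: [0.7, 0, -0.6, 0, 0, 0, 0, 0.7, 0, -1.2, 0, 0, 0, 0, 0.7, 0, -1.8, 0, 0, 0, 0, 0.7, 0, -2.4, 0, 0, 0, 0, 0.7, 0, -3, 0, 0, 0, 0]

```text
time: 2.48
position: [0.52, 0.2705, 0.0419]
tool_rot: [0.667, 0.665, -0.23, 0.243]
ft_force: [0.3, 11.9, 3.2]
grip_width: 0.0608
grip_force: 6.1
```

```bash
cat >> h.py <<'E'
def carrier():
    # lid-top plane (z~.224): border seen from scene+side
    P=[]
    for n in("scene","side"):
        W=cloud(cams.camera(n));x,y,z=[W[...,i] for i in range(3)]
        P.append(W)
    return P
def back():
    c=cams.camera("scene");W=cloud(c);x,y,z=[W[...,i] for i in range(3)]
    hsv=cv2.cvtColor(c["pixels"],cv2.COLOR_BGR2HSV)
    red=((hsv[...,0]<8)|(hsv[...,0]>172))&(hsv[...,1]>150)&(z>.085)&(z<.2)&(x>.4)&(x<.8)&(abs(y)<.35)
    red&=x>np.median(x[red])-.01
    p=W[red]; v=cv2.fitLine((p[:,:2]*1000).astype(np.float32),cv2.DIST_HUBER,0,.01,.01).ravel()
    if v[1]<0: v[:2]*=-1
    yaw=np.arctan2(-v[0],v[1]); lo,hi=np.percentile(p[:,1],[.5,99.5])
    # red back face lies 57 mm behind centre, 134 wide
    m=(lo+hi)/2; xm=(v[2]+(m*1000-v[3])*v[0]/v[1])/1000
    lean=np.polyfit(p[:,2],p[:,0],1)[0]
    print("n",red.sum(),"yaw",yaw.round(4),"width",(hi-lo).round(4),"back x",(xm+.008).round(4),"y mid",m.round(4),"lean",lean.round(3))
E
python3 -c "
from h import *
delta('-y',40,[.514,.1,.035]);back()"
```

```text
shift cm [ -0.6  -17.05  -0.69] turn [-0.015  0.018 -0.004] deg 1.4 q [ 0.56  0.94  1.4  -0.61  1.26  0.89] F [ 0.3 11.9  3.2] t 2.4833
n 1180 yaw 0.0009 width 0.1325 back x 0.5822 y mid 0.1778 lean -0.004
```

Request:
send_rows:
  moves: [0.7, 0, -0.8, 0, 0, 0, 0, 0.7, 0, -1.6, 0, 0, 0, 0, 0.7, 0, -2.4, 0, 0, 0, 0, 0.7, 0, -3.2, 0, 0, 0, 0, 0.7, 0, -4, 0, 0, 0, 0]

```text
time: 2.95
position: [0.5204, 0.2302, 0.0419]
tool_rot: [0.667, 0.665, -0.23, 0.244]
ft_force: [-0.4, 12.3, 4.2]
grip_width: 0.0612
grip_force: 6.3
```

Request:
send_rows:
  moves: [0.7, 0, -0.8, 0, 0, 0, 0, 0.7, 0, -1.6, 0, 0, 0, 0, 0.7, 0, -2.4, 0, 0, 0, 0, 0.7, 0, -3.2, 0, 0, 0, 0, 0.7, 0, -4, 0, 0, 0, 0]

```text
time: 3.37
position: [0.5207, 0.1899, 0.0418]
tool_rot: [0.667, 0.665, -0.23, 0.244]
ft_force: [0.2, 13.2, 6.0]
grip_width: 0.0611
grip_force: 6.5
```

```bash
python3 -c "
from h import *
delta('-y',40,[.517,.1,.035]);back()
c=cams.camera('side');cv2.imwrite('pics/side2.png',c['pixels'])"
```

```text
shift cm [-0.37 -8.99 -0.68] turn [-0.014  0.019 -0.004] deg 1.4 q [ 0.45  0.9   1.54 -0.69  1.14  0.89] F [ 0.2 13.2  6. ] t 3.3667
n 1159 yaw 0.0031 width 0.1324 back x 0.5828 y mid 0.0972 lean -0.004
```

View pics/side2.png

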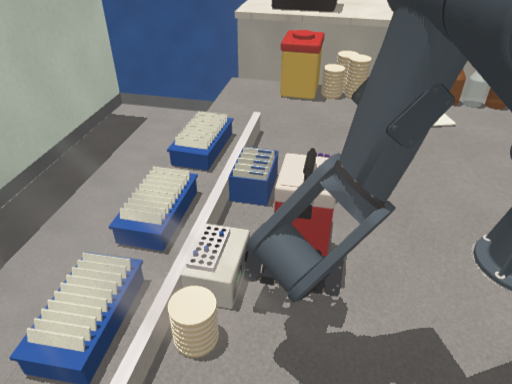

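The carrier at (305,200) is upright and square, and the gripper sits clear of the heater. Continue.

Request:
send_rows:
  moves: [0.7, 0, -0.8, 0, 0, 0, 0, 0.7, 0, -1.6, 0, 0, 0, 0, 0.7, 0, -2.4, 0, 0, 0, 0, 0.7, 0, -3.2, 0, 0, 0, 0, 0.7, 0, -4, 0, 0, 0, 0]

```text
time: 3.88
position: [0.521, 0.1495, 0.0418]
tool_rot: [0.667, 0.665, -0.231, 0.245]
ft_force: [1.0, 13.1, 6.5]
grip_width: 0.061
grip_force: 6.7
```

Request:
send_rows:
  moves: [0.7, 0, -0.8, 0, 0, 0, 0, 0.7, 0, -1.6, 0, 0, 0, 0, 0.7, 0, -2.4, 0, 0, 0, 0, 0.7, 0, -3.2, 0, 0, 0, 0, 0.7, 0, -4, 0, 0, 0, 0]

```text
time: 4.3
position: [0.5211, 0.1091, 0.0417]
tool_rot: [0.667, 0.665, -0.231, 0.245]
ft_force: [-0.2, 14.1, 6.2]
grip_width: 0.061
grip_force: 6.9
```

```bash
python3 -c "
from h import *
delta('-y',40,[.517,.1,.035]);back()
for n in ('scene','side'):
    W=cloud(cams.camera(n));x,y,z=[W[...,i] for i in range(3)]
    m=(z>.08)&(z<.1135)&(x>.642)&(x<.74)&(y>.03)&(y<.3);print(n,'heater y',m.sum(),np.percentile(y[m],[.5,2,98,99.5]).round(4),'x',np.percentile(x[m],[1]))
    m=(z>.03)&(z<.1)&(x>.62)&(x<.73)&(y>-.13)&(y<-.05);print('tray +y',m.sum(),np.percentile(y[m],[50,98]).round(4))
"
```

```text
shift cm [-0.41 -0.91 -0.67] turn [-0.012  0.019 -0.005] deg 1.3 q [ 0.33  0.87  1.65 -0.79  1.02  0.9 ] F [-0.2 14.1  6.2] t 4.3
n 1170 yaw 0.0038 width 0.1336 back x 0.5833 y mid 0.0165 lean -0.005
scene heater y 1746 [0.1128 0.1152 0.2774 0.2798] x [0.64349612]
tray +y 522 [-0.1092 -0.0917]
side heater y 2535 [0.1175 0.1225 0.2832 0.2844] x [0.64312822]
tray +y 886 [-0.0916 -0.0866]
```

Request:
send_rows:
  moves: [0.7, 0, -0.6, 0, 0, 0, 0, 0.7, 0, -0.7, 0, 0, 0, 0, 0.7, 0, 3, 0, 0, 0, 0, 0.7, 0, 7, 0, 0, 0, 0, 0.7, -2, 10, 3, 0, 0, 0]

```text
time: 4.87
position: [0.5014, 0.2044, 0.0638]
tool_rot: [0.666, 0.665, -0.236, 0.243]
ft_force: [0.3, 0.2, 0.6]
grip_width: 0.0608
grip_force: 0.0
```

Request:
send_rows:
  moves: [0.7, -2, 2, 4, 0, 0, 0, 0.7, -5, 3, 8, 0, 0, 0.12, 0.7, -8, 3, 11, 0, 0, 0.24, 0.7, -11, 2, 14, 0, 0, 0.36, 0.7, -14, 0, 16, 0, 0, 0.48]

```text
time: 5.28
position: [0.372, 0.2108, 0.2201]
tool_rot: [0.486, 0.805, -0.168, 0.296]
ft_force: [0.0, 0.3, 0.8]
grip_width: 0.0604
grip_force: 0.0
```

```bash
python3 -c "
from h import *
delta('+x',40,[.4,.01,.2]);back()"
```

```text
shift cm [  2.8  -20.08  -2.01] turn [-0.017  0.005  1.08 ] deg 61.9 q [ 0.69  0.46  1.9  -0.79  1.09  0.69] F [0.  0.3 0.8] t 5.2833
n 1155 yaw -0.0005 width 0.1336 back x 0.5833 y mid 0.0088 lean -0.006
```

Request:
send_rows:
  moves: [0.7, 0, -2, 0, 0, 0, 0.12, 0.7, 0, -4, 0, 0, 0, 0.24, 0.7, 0, -6, 0, 0, 0, 0.36, 0.7, 0, -8, 0, 0, 0, 0.48, 0.7, 0, -10, 0, 0, 0, 0.6]

```text
time: 5.75
position: [0.37, 0.1117, 0.2255]
tool_rot: [0.23, 0.913, -0.08, 0.326]
ft_force: [7.4, -4.6, 5.8]
grip_width: 0.0609
grip_force: 0.0
```

Request:
send_rows:
  moves: [0.7, 0, -2, 0, 0, 0, 0.12, 0.7, 0, -4, 0, 0, 0, 0.24, 0.7, 0, -6, 0, 0, 0, 0.36, 0.7, 0, -8, 0, 0, 0, 0.48, 0.7, 0, -10, 0, 0, 0, 0.48]

```text
time: 6.17
position: [0.3657, 0.0529, 0.2531]
tool_rot: [0.029, 0.945, -0.042, 0.323]
ft_force: [0.4, -0.8, -0.4]
grip_width: 0.0617
grip_force: 0.0
```

```bash
python3 -c "
from h import *
delta('+x',40,[.39,.01,.04])"
```

```text
shift cm [  2.43  -4.29 -21.31] turn [ 0.06  -0.04   0.084] deg 6.3 q [-0.16  0.04  2.44 -1.43  0.   -0.24] F [ 0.4 -0.8 -0.4] t 6.1667
```

```bash
python3 -c "
from h import *
delta('+x',8,[.37,.01,.25]);delta('+x',20,[.38,.01,.2]);back()"
```

```text
shift cm [ 0.43 -4.29 -0.31] turn [0.081 0.518 0.065] deg 30.3 q [-0.16  0.04  2.44 -1.43  0.   -0.24] F [ 0.4 -0.8 -0.4] t 6.1667
shift cm [ 1.43 -4.29 -5.31] turn [0.074 0.308 0.073] deg 18.6 q [-0.16  0.04  2.44 -1.43  0.   -0.24] F [ 0.4 -0.8 -0.4] t 6.1667
n 1166 yaw 0.0032 width 0.1337 back x 0.5833 y mid 0.0087 lean -0.004
```

Request:
send_rows:
  moves: [0.7, 0.2, -2, 0, 0.03, 0.12, 0.03, 0.7, 0.4, -4, 0, 0.06, 0.24, 0.05, 0.7, 0.4, -4.3, 0, 0.08, 0.36, 0.065, 0.7, 0.4, -4.3, 0, 0.08, 0.48, 0.065, 0.7, 0.4, -4.3, 0, 0.08, 0.52, 0.065]

```text
time: 6.63
position: [0.3419, 0.0335, 0.1324]
tool_rot: [0.004, 0.988, -0.036, 0.151]
ft_force: [-0.3, -0.2, 0.3]
grip_width: 0.0612
grip_force: 0.0
```

```bash
python3 -c "
from h import *
delta('+x',8,[.37,.01,.25]);delta('+x',20,[.38,.01,.2])"
```

```text
shift cm [ 2.81 -2.35 11.76] turn [0.071 0.163 0.012] deg 10.2 q [-0.23  0.39  2.44 -1.43  0.   -0.36] F [-0.3 -0.2  0.3] t 6.6333
shift cm [ 3.81 -2.35  6.76] turn [ 0.07  -0.046  0.019] deg 4.9 q [-0.23  0.39  2.44 -1.43  0.   -0.36] F [-0.3 -0.2  0.3] t 6.6333
```

Request:
send_rows:
  moves: [0.7, 0, 0, 0, 0, 0, 0, 0.7, 0, 0, 0, 0, 0, 0, 0.7, 0, 0, 0, 0, 0.1, 0, 0.7, 0, 0, 0, 0, 0.14, 0, 0.7, 0, 0, 0, 0, 0.14, 0]

```text
time: 7.05
position: [0.3458, 0.0144, 0.1364]
tool_rot: [0.008, 0.988, -0.07, 0.136]
ft_force: [0.3, -0.3, 0.2]
grip_width: 0.0609
grip_force: 0.0
```

```bash
python3 -c "
from h import *
delta('+x',0,[.37,.01,.2]);delta('+x',20,[.38,.01,.2])"
```

```text
shift cm [ 2.42 -0.44  6.36] turn [0.14  0.273 0.016] deg 17.6 q [-0.21  0.38  2.4  -0.87  0.11 -0.91] F [ 0.3 -0.3  0.2] t 7.05
shift cm [ 3.42 -0.44  6.36] turn [ 0.135 -0.075  0.04 ] deg 9.2 q [-0.21  0.38  2.4  -0.87  0.11 -0.91] F [ 0.3 -0.3  0.2] t 7.05
```

```bash
python3 -c "
from h import *
delta('+x',15,[.38,.01,.12])"
```

```text
shift cm [ 3.42 -0.44 -1.64] turn [0.137 0.012 0.034] deg 8.1 q [-0.21  0.38  2.4  -0.87  0.11 -0.91] F [ 0.3 -0.3  0.2] t 7.05
```

Request:
send_rows:
  moves: [0.7, 1, -0.2, 0, 0.04, 0.02, 0.01, 0.7, 2, -0.4, 0, 0.08, 0.04, 0.02, 0.7, 3.4, -0.4, 0, 0.12, 0.04, 0.03, 0.7, 3.4, -0.4, 0, 0.135, 0.02, 0.03, 0.7, 3.4, -0.4, 0, 0.135, 0.02, 0.03]

```text
time: 7.47
position: [0.3618, 0.0061, 0.1344]
tool_rot: [0.007, 0.993, -0.036, 0.114]
ft_force: [0.1, 0.3, 0.1]
grip_width: 0.061
grip_force: 0.0
```

```bash
python3 -c "
from h import *
delta('+x',20,[.385,.01,.04])"
```

```text
shift cm [ 2.32  0.39 -9.44] turn [ 0.068 -0.12   0.025] deg 8.0 q [-0.29  0.38  2.34 -0.02  0.19 -1.83] F [0.1 0.3 0.1] t 7.4667
```

Request:
send_rows:
  moves: [0.7, 1, 0.4, -1, 0.07, -0.03, 0.025, 0.7, 2.3, 0.4, -2, 0.07, -0.06, 0.025, 0.7, 2.3, 0.4, -2, 0.07, -0.06, 0.025, 0.7, 2.3, 0.4, -2, 0.07, -0.06, 0.025]

```text
time: 7.8
position: [0.3785, 0.0144, 0.1209]
tool_rot: [-0.001, 0.991, -0.0, 0.135]
ft_force: [-0.2, -0.3, 0.0]
grip_width: 0.0608
grip_force: 0.0
```

```bash
python3 -c "
from h import *
delta('+x',20,[.385,.01,.04])"
```

```text
shift cm [ 0.65 -0.44 -8.09] turn [ 0.    -0.078 -0.002] deg 4.5 q [-0.33  0.43  2.34  0.67  0.14 -2.56] F [-0.2 -0.3  0. ] t 7.8
```

Request:
send_rows:
  moves: [0.7, 0.6, -0.4, -1.5, 0, -0.03, 0, 0.7, 1, -0.4, -3, 0, -0.06, 0, 0.7, 1.5, -0.4, -4.5, 0, -0.078, 0, 0.7, 2, -0.4, -6, 0, -0.078, 0, 0.7, 2, -0.4, -6, 0, -0.078, 0]

```text
time: 8.22
position: [0.4228, 0.0165, 0.0936]
tool_rot: [-0.001, 0.989, -0.007, 0.148]
ft_force: [-0.9, -0.3, 0.2]
grip_width: 0.0607
grip_force: 0.0
```

```bash
python3 -c "
from h import *
delta('+x',20,[.4,.01,.06])"
```

```text
shift cm [-2.28 -0.65 -3.36] turn [ 0.013 -0.052  0.001] deg 3.1 q [-0.27  0.54  2.28  1.02  0.08 -2.85] F [-0.9 -0.3  0.2] t 8.2167
```

```bash
cat >> h.py <<'E'
_t=target
def target(kind,th,phi=None):
    if phi is None: return _t(kind,th)
    t=np.radians(th);s,c=np.sin(t),np.cos(t)
    z=np.array([s*np.cos(phi),s*np.sin(phi),-c]);y=np.array([0,c,s*np.sin(phi)]);y/=np.linalg.norm(y)
    return Ro.from_matrix(np.stack([np.cross(y,z),y,z],1))
def deltap(th,phi,pos):
    o=monitor.get_obs(); r=(target('+x',th,phi)*Ro.from_quat(o["tool_rot"]).inv()).as_rotvec()
    print("shift cm",((np.array(pos)-o["position"])*100).round(2),"turn",r.round(3),"deg",np.degrees(np.linalg.norm(r)).round(1),"q",o["q"].round(2),"F",o["ft_force"].round(1),"t",o["time"])
E
python3 -c "
from h import *
deltap(20,-.28,[.41,.01,.09])"
```

```text
shift cm [-1.28 -0.65 -0.36] turn [-0.087 -0.038  0.003] deg 5.4 q [-0.27  0.54  2.28  1.02  0.08 -2.85] F [-0.9 -0.3  0.2] t 8.2167
```

Request:
send_rows:
  moves: [0.7, -0.5, -0.3, 0, -0.04, -0.02, 0, 0.7, -1, -0.6, 0, -0.087, -0.04, 0, 0.7, -1, -0.6, 0, -0.087, -0.04, 0, 0.7, -1, -0.6, 0, -0.087, -0.04, 0, 0.7, -1, -0.6, 0, -0.087, -0.04, 0]

```text
time: 8.63
position: [0.4162, 0.0073, 0.1049]
tool_rot: [-0.006, 0.986, -0.042, 0.16]
ft_force: [-0.9, -0.9, 0.1]
grip_width: 0.0608
grip_force: 0.0
```

```bash
python3 -c "
from h import *
deltap(20,-.28,[.41,.01,.06])"
```

```text
shift cm [-0.62  0.27 -4.49] turn [-0.016 -0.013  0.003] deg 1.2 q [-0.25  0.51  2.3   1.02  0.   -2.85] F [-0.9 -0.9  0.1] t 8.6333
```

Request:
send_rows:
  moves: [0.7, -2, 2, 2, 0, 0.08, 0, 0.7, -3, 6, 5, 0, 0.16, 0, 0.7, -3, 10, 8, 0, 0.24, 0, 0.7, -3, 14, 10, 0, 0.3, 0, 0.7, -3, 18, 12, 0, 0.3, 0]

```text
time: 9.05
position: [0.3472, 0.079, 0.0884]
tool_rot: [-0.018, 0.997, 0.014, 0.067]
ft_force: [1.0, 0.1, -1.5]
grip_width: 0.0609
grip_force: 0.0
```

```bash
cat >> h.py <<'E'
def deltaf(ydeg,th,pos):
    # lean th toward +x; tool y at azimuth ydeg (th=0) or -90 (flipped)
    r0=_t('+x',th) ; T=r0*Ro.from_euler('z',180-0,degrees=True) if ydeg==-90 else Ro.from_euler('z',ydeg-90,degrees=True)*r0
    o=monitor.get_obs(); r=(T*Ro.from_quat(o["tool_rot"]).inv()).as_rotvec()
    print("shift cm",((np.array(pos)-o["position"])*100).round(2),"turn",r.round(3),"deg",np.degrees(np.linalg.norm(r)).round(1),"q",o["q"].round(2),"F",o["ft_force"].round(1),"t",o["time"])
E
python3 -c "
from h import *
deltaf(0,0,[.36,.24,.24]);back()"
```

```text
shift cm [ 1.28 16.1  15.16] turn [ 0.083  0.128 -1.605] deg 92.4 q [-0.14  0.52  2.33  0.28  0.18 -2.02] F [ 1.   0.1 -1.5] t 9.05
n 1162 yaw 0.0023 width 0.1336 back x 0.5832 y mid 0.0089 lean -0.007
```

Request:
send_rows:
  moves: [0.7, 0, 0, 0, 0, 0, 0, 0.7, 0, 0, 0, 0, 0, 0, 0.7, 0, 0, 0, 0, 0, 0, 0.7, 0, 0, 0, 0, 0, -0.12, 0.7, 0, 0, 0, 0, 0, -0.24]

```text
time: 9.52
position: [0.3482, 0.0784, 0.089]
tool_rot: [0.075, 0.995, 0.008, 0.07]
ft_force: [-0.4, -0.2, 0.7]
grip_width: 0.0608
grip_force: 0.0
```

```bash
python3 -c "
from h import *
deltaf(0,0,[.36,.24,.24])"
```

```text
shift cm [ 1.18 16.16 15.1 ] turn [ 0.096  0.12  -1.418] deg 81.7 q [-0.11  0.52  2.33  0.13  0.16 -1.66] F [-0.4 -0.2  0.7] t 9.5167
```

Request:
send_rows:
  moves: [0.7, 0, 3, 1, 0, 0.03, -0.1, 0.7, 0.5, 6, 3, 0, 0.06, -0.2, 0.7, 1, 9, 6, 0.03, 0.1, -0.3, 0.7, 1, 12, 9, 0.06, 0.12, -0.4, 0.7, 1, 15, 12, 0.09, 0.12, -0.5]

```text
time: 9.93
position: [0.3584, 0.205, 0.1855]
tool_rot: [0.3, 0.954, 0.026, 0.009]
ft_force: [1.3, -0.9, -1.1]
grip_width: 0.0608
grip_force: 0.0
```

```bash
python3 -c "
from h import *
deltaf(0,0,[.36,.24,.24])"
```

```text
shift cm [0.16 3.5  5.45] turn [-0.025  0.053 -0.962] deg 55.2 q [ 0.22  0.32  2.03  0.05  0.75 -0.78] F [ 1.3 -0.9 -1.1] t 9.9333
```

Request:
send_rows:
  moves: [0.7, 0, 1, 2, 0, 0.01, -0.12, 0.7, 0, 2, 4, 0, 0.02, -0.24, 0.7, 0, 3, 5, 0, 0.02, -0.36, 0.7, 0, 3.5, 5, 0, 0.02, -0.48, 0.7, 0, 3.5, 5, 0, 0.02, -0.6]

```text
time: 10.35
position: [0.3581, 0.2393, 0.2349]
tool_rot: [0.568, 0.823, 0.02, 0.008]
ft_force: [0.3, 0.6, -0.2]
grip_width: 0.0609
grip_force: 0.0
```

Request:
send_rows:
  moves: [0.7, 0, 0, 0, 0, 0, -0.12, 0.7, 0, 0, 0, 0, 0, -0.24, 0.7, 0, 0, 0, 0, 0, -0.36, 0.7, 0, 0, 0, 0, 0, -0.48, 0.7, 0, 0, 0, 0, 0, -0.6]

```text
time: 10.77
position: [0.3573, 0.2381, 0.2338]
tool_rot: [0.786, 0.618, 0.015, 0.013]
ft_force: [-0.1, -0.9, -0.4]
grip_width: 0.0607
grip_force: 0.0
```

Request:
send_rows:
  moves: [0.7, 0, 0, 0, 0, 0, -0.12, 0.7, 0, 0, 0, 0, 0, -0.24, 0.7, 0, 0, 0, 0, 0, -0.36, 0.7, 0, 0, 0, 0, 0, -0.48, 0.7, 0, 0, 0, 0, 0, -0.6]

```text
time: 11.18
position: [0.3573, 0.2381, 0.2337]
tool_rot: [0.934, 0.358, 0.01, 0.017]
ft_force: [0.2, 0.8, 0.1]
grip_width: 0.061
grip_force: 0.0
```

Request:
send_rows:
  moves: [0.7, 0, 0, 0, 0, 0, -0.12, 0.7, 0, 0, 0, 0, 0, -0.24, 0.7, 0, 0, 0, 0, 0, -0.36, 0.7, 0, 0, 0, 0, 0, -0.48, 0.7, 0, 0, 0, 0, 0, -0.6]

```text
time: 11.6
position: [0.3573, 0.2381, 0.2337]
tool_rot: [0.998, 0.066, 0.004, 0.019]
ft_force: [-0.4, 0.5, -0.5]
grip_width: 0.061
grip_force: 0.0
```

```bash
python3 -c "
from h import *
deltaf(-90,10,[.38,.1,.15])"
```

```text
shift cm [  2.27 -13.81  -8.37] turn [ 0.05  -0.167 -0.129] deg 12.4 q [ 0.35  0.28  1.9  -0.05  0.98  1.82] F [-0.4  0.5 -0.5] t 11.6
```

Request:
send_rows:
  moves: [0.7, 0.5, -3, -1, 0.01, -0.03, -0.03, 0.7, 1, -6, -2, 0.02, -0.06, -0.06, 0.7, 1.5, -9, -4, 0.03, -0.09, -0.09, 0.7, 2, -12, -6, 0.04, -0.12, -0.13, 0.7, 2.2, -15, -7, 0.05, -0.16, -0.13]

```text
time: 12.02
position: [0.3798, 0.087, 0.1632]
tool_rot: [0.996, 0.002, 0.085, 0.0]
ft_force: [0.3, -1.0, -0.5]
grip_width: 0.0611
grip_force: 0.0
```

```bash
python3 -c "
from h import *
deltaf(-90,20,[.39,.01,.12])"
```

```text
shift cm [ 1.02 -7.7  -4.32] turn [ 0.001 -0.178 -0.003] deg 10.2 q [-0.07  0.31  2.19  0.03  0.47  1.47] F [ 0.3 -1.  -0.5] t 12.0167
```

Request:
send_rows:
  moves: [0.7, 0.2, -2, -1, 0, -0.04, 0, 0.7, 0.4, -4, -1.5, 0, -0.08, 0, 0.7, 0.6, -6, -2, 0, -0.12, 0, 0.7, 0.8, -7.7, -2, 0, -0.17, 0, 0.7, 0.8, -7.7, -2, 0, -0.17, 0]

```text
time: 12.43
position: [0.3873, 0.0231, 0.1445]
tool_rot: [0.987, 0.003, 0.158, -0.006]
ft_force: [-0.6, 1.8, 0.7]
grip_width: 0.061
grip_force: 0.0
```

```bash
python3 -c "
from h import *
deltaf(-90,30,[.40,.01,.10])"
```

```text
shift cm [ 1.27 -1.31 -4.45] turn [-0.01  -0.206 -0.008] deg 11.8 q [-0.32  0.36  2.33  0.64  0.18  0.64] F [-0.6  1.8  0.7] t 12.4333
```

Request:
send_rows:
  moves: [0.7, 0.3, -0.6, -0.5, 0, -0.04, 0, 0.7, 0.6, -1.3, -1, 0, -0.08, 0, 0.7, 0.9, -1.3, -1.5, -0.01, -0.12, -0.01, 0.7, 1.2, -1.3, -2, -0.01, -0.16, -0.01, 0.7, 1.2, -1.3, -2, -0.01, -0.2, -0.01]

```text
time: 12.85
position: [0.3918, 0.0374, 0.1346]
tool_rot: [0.981, 0.009, 0.188, -0.041]
ft_force: [-0.1, 0.2, 0.4]
grip_width: 0.0608
grip_force: 0.0
```

```bash
python3 -c "
from h import *
deltaf(-90,30,[.40,.01,.06])"
```

```text
shift cm [ 0.82 -2.74 -7.46] turn [-0.075 -0.144 -0.038] deg 9.6 q [-0.35  0.42  2.38  1.51  0.21 -0.28] F [-0.1  0.2  0.4] t 12.85
```

Request:
send_rows:
  moves: [0.7, 0.5, -0.5, -0.5, -0.02, -0.03, -0.01, 0.7, 1, -1, -1, -0.04, -0.06, -0.02, 0.7, 1.5, -2, -2, -0.06, -0.1, -0.04, 0.7, 1.8, -2.7, -3, -0.075, -0.14, -0.04, 0.7, 1.8, -2.7, -4, -0.075, -0.14, -0.04]

```text
time: 13.27
position: [0.4144, 0.0319, 0.1137]
tool_rot: [0.971, 0.003, 0.237, -0.033]
ft_force: [0.4, 0.3, -0.6]
grip_width: 0.0609
grip_force: 0.0
```

```bash
python3 -c "
from h import *
deltaf(-90,30,[.41,.01,.05])"
```

```text
shift cm [-0.44 -2.19 -6.37] turn [-0.062 -0.045 -0.023] deg 4.6 q [-0.36  0.55  2.43  2.42  0.35 -1.2 ] F [ 0.4  0.3 -0.6] t 13.2667
```

Request:
send_rows:
  moves: [0.7, 0, -0.7, -1, -0.02, 0.0, -0.01, 0.7, 0.2, -1.4, -2, -0.04, 0.02, -0.02, 0.7, 0.4, -2.2, -3, -0.06, 0.04, -0.025, 0.7, 0.4, -2.2, -4, -0.062, 0.04, -0.025, 0.7, 0.4, -2.2, -5, -0.062, 0.04, -0.025]

```text
time: 13.68
position: [0.4189, 0.0098, 0.0631]
tool_rot: [0.976, -0.003, 0.217, -0.001]
ft_force: [-0.2, 0.6, 0.2]
grip_width: 0.061
grip_force: 0.0
```

```bash
python3 -c "
from h import *
deltaf(-90,25,[.42,.01,.05]);back()
c=cams.camera('side');cv2.imwrite('pics/side3.png',c['pixels'])"
```

```text
shift cm [ 0.11  0.02 -1.31] turn [-0.002  0.002  0.005] deg 0.3 q [-0.35  0.71  2.42  2.78  0.43 -1.56] F [-0.2  0.6  0.2] t 13.6833
n 1156 yaw 0.0019 width 0.1337 back x 0.5834 y mid 0.0087 lean -0.003
```

View pics/side3.png

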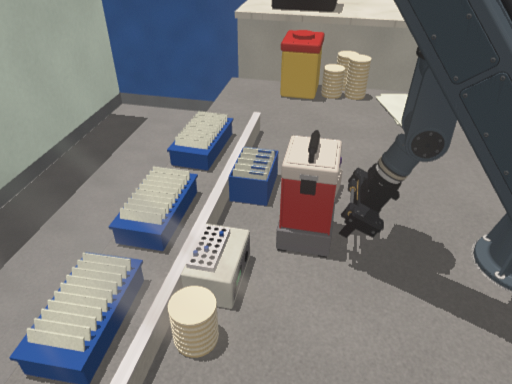

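Gripper fingers (348,222) low behind the carrier's skirt (305,235), leaning back; the carrier is upright in line with the gap. Push.

Request:
send_rows:
  moves: [0.7, 0.4, 0, -0.7, 0, 0, 0.005, 0.7, 0.8, 0, -1.3, 0, 0, 0.005, 0.7, 1.4, 0, -1.3, 0, 0, 0.005, 0.7, 2, 0, -1.3, 0, 0, 0.005, 0.7, 2.6, 0, -1.3, 0, 0, 0.005]

```text
time: 14.2
position: [0.4386, 0.0118, 0.0498]
tool_rot: [0.978, -0.001, 0.21, -0.003]
ft_force: [-18.8, -3.9, 11.1]
grip_width: 0.0608
grip_force: 8.4
```

Request:
send_rows:
  moves: [0.7, 0.7, 0, 0, 0, 0, 0, 0.7, 1.4, 0, 0, 0, 0, 0, 0.7, 2.1, 0, 0, 0, 0, 0, 0.7, 2.8, 0, 0, 0, 0, 0, 0.7, 3.5, 0, 0, 0, 0, 0]

```text
time: 14.62
position: [0.4703, 0.0128, 0.0499]
tool_rot: [0.978, 0.0, 0.208, -0.002]
ft_force: [-17.9, -0.1, 13.0]
grip_width: 0.0609
grip_force: 8.9
```

```bash
python3 -c "
from h import *
deltaf(-90,25,[.607,.01,.05]);back()"
```

```text
shift cm [ 1.367e+01 -2.800e-01  1.000e-02] turn [-0.004 -0.017 -0.002] deg 1.0 q [-0.29  0.71  2.27  2.66  0.27 -1.37] F [-17.9  -0.1  13. ] t 14.6167
n 1199 yaw -0.0009 width 0.1336 back x 0.6169 y mid 0.0104 lean -0.004
```

Request:
send_rows:
  moves: [0.7, 0.7, 0, 0, 0, -0.02, 0, 0.7, 1.4, 0, 0, 0, -0.045, 0, 0.7, 2.1, 0, 0, 0, -0.07, 0, 0.7, 2.8, 0, 0, 0, -0.095, 0, 0.7, 3.5, -0.1, 0, 0, -0.12, 0]

```text
time: 15.08
position: [0.5101, 0.0112, 0.0491]
tool_rot: [0.963, 0.001, 0.27, -0.002]
ft_force: [-6.6, 1.5, -5.8]
grip_width: 0.0609
grip_force: 3.3
```

```bash
python3 -c "
from h import *
deltaf(-90,40,[.607,.01,.05]);back()"
```

```text
shift cm [ 9.69 -0.12  0.09] turn [-0.004 -0.151 -0.004] deg 8.7 q [-0.29  0.76  2.26  2.76  0.43 -1.47] F [-6.6  1.5 -5.8] t 15.0833
n 1247 yaw 0.0065 width 0.1337 back x 0.6585 y mid 0.0097 lean -0.001
```

Remaining ≈ 0.0935. Carry on.

Request:
send_rows:
  moves: [0.7, 0.7, 0, 0, 0, -0.02, 0, 0.7, 1.4, 0, 0, 0, -0.04, 0, 0.7, 2.1, 0, 0, 0, -0.06, 0, 0.7, 2.8, 0, 0, 0, -0.08, 0, 0.7, 3.5, 0, 0, 0, -0.1, 0]

```text
time: 15.55
position: [0.5459, 0.0109, 0.0488]
tool_rot: [0.948, 0.001, 0.318, -0.002]
ft_force: [-7.4, 0.1, -4.4]
grip_width: 0.0609
grip_force: 3.3
```

Request:
send_rows:
  moves: [0.7, 0.7, 0, 0, 0, -0.01, 0, 0.7, 1.4, 0, 0, 0, -0.02, 0, 0.7, 2.1, 0, 0, 0, -0.03, 0, 0.7, 2.8, 0, 0, 0, -0.04, 0, 0.7, 3.5, 0, 0, 0, -0.05, 0]

```text
time: 15.97
position: [0.5809, 0.0109, 0.0484]
tool_rot: [0.94, 0.001, 0.341, -0.002]
ft_force: [-6.4, -0.2, -4.4]
grip_width: 0.0608
grip_force: 3.3
```

```bash
python3 -c "
from h import *
deltaf(-90,40,[.607,.01,.05]);back()"
```

```text
shift cm [ 2.61 -0.09  0.16] turn [-0.004 -0.002 -0.003] deg 0.3 q [-0.26  0.82  2.17  2.81  0.54 -1.48] F [-6.4 -0.2 -4.4] t 15.9667
n 1326 yaw 0.0017 width 0.1337 back x 0.7313 y mid 0.0091 lean 0.012
```

Request:
send_rows:
  moves: [0.7, 0.4, 0, 0, 0, 0, 0, 0.7, 0.8, 0, 0, 0, 0, 0, 0.7, 1.2, 0, 0, 0, 0, 0, 0.7, 1.5, 0, 0, 0, 0, 0, 0.7, 1.8, 0, 0, 0, 0, 0]

```text
time: 16.43
position: [0.5992, 0.0107, 0.0488]
tool_rot: [0.94, 0.001, 0.342, -0.002]
ft_force: [-5.7, -0.4, -4.4]
grip_width: 0.0609
grip_force: 3.3
```

```bash
python3 -c "
from h import *
deltaf(-90,40,[.607,.01,.05]);back()"
```

```text
shift cm [ 0.78 -0.07  0.12] turn [-0.004 -0.    -0.003] deg 0.3 q [-0.25  0.81  2.12  2.79  0.5  -1.45] F [-5.7 -0.4 -4.4] t 16.4333
n 1348 yaw 0.0025 width 0.1346 back x 0.7497 y mid 0.0085 lean 0.011
```

Request:
send_rows:
  moves: [0.7, 0.15, 0, 0, 0, 0, 0, 0.7, 0.3, 0, 0, 0, 0, 0, 0.7, 0.3, 0, 0, 0, 0, 0]

```text
time: 16.73
position: [0.6024, 0.0106, 0.0489]
tool_rot: [0.94, 0.001, 0.342, -0.002]
ft_force: [-5.7, -0.3, -4.6]
grip_width: 0.0607
grip_force: 3.1
```

Request:
send_rows:
  moves: [0.7, 0.15, 0, 0, 0, 0, 0, 0.7, 0.3, 0, 0, 0, 0, 0, 0.7, 0.3, 0, 0, 0, 0, 0]

```text
time: 16.98
position: [0.6054, 0.0106, 0.0488]
tool_rot: [0.94, 0.001, 0.342, -0.002]
ft_force: [-5.6, 0.7, -4.8]
grip_width: 0.0611
grip_force: 3.1
```

```bash
python3 -c "
from h import *
deltaf(-90,40,[.607,.01,.05]);back()"
```

```text
shift cm [ 0.16 -0.06  0.12] turn [-0.003  0.    -0.003] deg 0.3 q [-0.25  0.81  2.1   2.79  0.48 -1.44] F [-5.6  0.7 -4.8] t 16.9833
n 1355 yaw 0.0033 width 0.1342 back x 0.7557 y mid 0.0084 lean 0.011
```

Request:
send_rows:
  moves: [0.7, 0.1, 0, 0, 0, 0, 0, 0.7, 0.2, 0, 0, 0, 0, 0, 0.7, 0.2, 0, 0, 0, 0, 0]

```text
time: 17.28
position: [0.6058, 0.0109, 0.048]
tool_rot: [0.94, 0.001, 0.34, -0.002]
ft_force: [-7.8, 0.2, -5.1]
grip_width: 0.0609
grip_force: 4.0
```

Request:
send_rows:
  moves: [0.7, 0.1, 0, 0, 0, 0, 0, 0.7, 0.2, 0, 0, 0, 0, 0, 0.7, 0.2, 0, 0, 0, 0, 0]

```text
time: 17.53
position: [0.6062, 0.0111, 0.0473]
tool_rot: [0.941, 0.0, 0.339, -0.002]
ft_force: [-10.5, -1.2, -5.2]
grip_width: 0.061
grip_force: 5.3
```

```bash
python3 -c "
from h import *
deltaf(-90,40,[.607,.01,.05]);back()
c=cams.camera('side');cv2.imwrite('pics/side4.png',c['pixels'])"
```

```text
shift cm [ 0.08 -0.11  0.27] turn [-0.004 -0.007 -0.002] deg 0.5 q [-0.24  0.81  2.1   2.78  0.47 -1.44] F [-10.5  -1.2  -5.2] t 17.5333
n 1371 yaw 0.0 width 0.1342 back x 0.7547 y mid 0.0086 lean -0.002
```

View pics/side4.png

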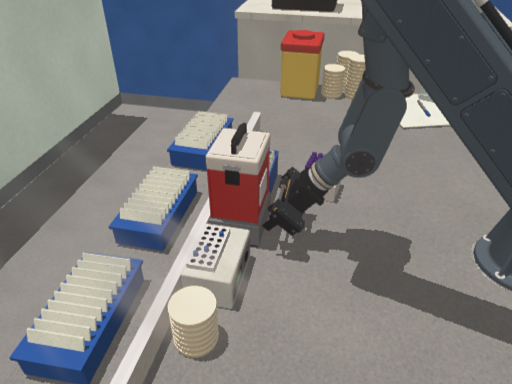

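The carrier (240,175) stands upright between heater and tray. The advance has stalled and the force is rising with yaw and lean at 0, so it is on the upstand. One last press, then I back off.

Request:
send_rows:
  moves: [0.7, 0.2, 0, 0, 0, 0, 0, 0.7, 0.2, 0, 0, 0, 0, 0, 0.7, -1, 0, 0, 0, 0, 0, 0.7, -4, 0, 0, 0, 0, 0, 0.7, -8, 0, 0, 0, 0, 0]

```text
time: 18.05
position: [0.5377, 0.0091, 0.0537]
tool_rot: [0.936, 0.002, 0.353, -0.0]
ft_force: [-0.5, 0.2, -2.5]
grip_width: 0.061
grip_force: 0.0
```

Request:
send_rows:
  moves: [0.7, -2, 0, 2, 0, 0, 0, 0.7, -2, 0, 4, 0, 0, 0, 0.7, -2, 0, 4, 0, 0, 0, 0.7, -2, 0, 4, 0, 0, 0, 0.7, -2, 0, 4, 0, 0, 0]

```text
time: 18.47
position: [0.5153, 0.0093, 0.0917]
tool_rot: [0.937, 0.001, 0.349, -0.001]
ft_force: [-0.5, 0.6, -0.3]
grip_width: 0.0612
grip_force: 0.0
```

```bash
python3 -c "
from h import *
back();print(monitor.get_obs()['position'],monitor.get_obs()['ft_force'])
for n in ('scene','side'):
    c=cams.camera(n);W=cloud(c);W0=np.load(n+'0.npy')
    x,y,z=[W[...,i] for i in range(3)]
    for nm,b in dict(heater=(.645,.73,.13,.27,.09,.125),agar=(.6,.75,.3,.45,.08,.11),tray=(.62,.75,-.28,-.1,.085,.11),rack=(.4,.58,-.28,-.13,.07,.11)).items():
        o=[]
        for w in(W0,W):
            m=(w[...,0]>b[0])&(w[...,0]<b[1])&(w[...,1]>b[2])&(w[...,1]<b[3])&(w[...,2]>b[4])&(w[...,2]<b[5]);o.append(w[m][:,:2].mean(0))
        print(n,nm,((o[1]-o[0])*1000).round(1))
    m=(z>.005)&(z<.07)&(x>.6)&(x<.64)&(y>-.09)&(y<.1)
    if m.sum()>10: print('skirt front x',m.sum(),np.median(x[m]))
    m=(z>.02)&(z<.06)&(x>.74)&(x<.765)&(y>.12)&(y<.6);print('wall x near',m.sum(),np.median(x[m]) if m.any() else '')
    cv2.imwrite('pics/f_'+n+'.png',c['pixels'])
"
```

```text
n 1383 yaw 1e-04 width 0.1343 back x 0.7546 y mid 0.0085 lean -0.002
[0.51499442 0.009434   0.09115986] [0.20140094 0.0832169  0.21212515]
scene heater [ 0.  -0.8]
scene agar [0.1 0.1]
scene tray [-0.3 -0.8]
scene rack [-0.2  0.2]
wall x near 0 
side heater [ 0.1 -0.1]
side agar [-0. -0.]
side tray [-44.4 -37.1]
side rack [ 16.7 -10. ]
skirt front x 405 0.6228858080551071
wall x near 758 0.7522160283928805
```

View pics/f_scene.png

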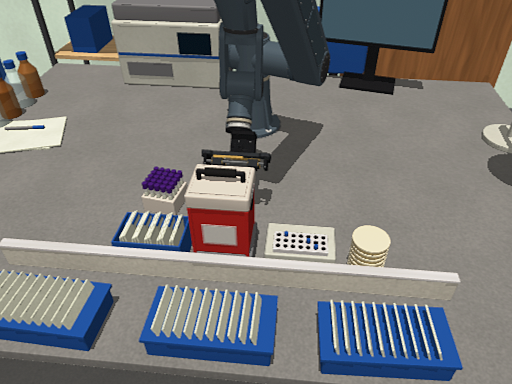

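The carrier (222,215) stands home and square. The skirt front at 0.623 plus its 0.130 depth matches the wall at 0.752. The neighbours have moved less than 1 mm in the scene view, and the side view's tray and rack offsets come from the carrier blocking the line of sight. The gripper (238,160) is clear.

```bash
python3 -c "
from h import *
print(workorder.hand_in())"
```

```text
the job is handed in; nothing more can be done
None
```

The carrier is pushed home: upright, square and flush against the upstand (within about 2 mm by camera) and within about 2 mm of the middle, the neighbours unmoved, the arm clear, and the job handed in (no verdict was returned).

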